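Re-pair the sample containers in the seed-packing trays

TASK

Each blue tray is meant to hold two containers alike, ready for one seed collection, but the pairs have been mixed up. Exchange them until every blue tray again holds a matching pair, one container standing upright in each cell; it does not matter which tray gets which kind. Clean glass does not go on the bench, so stand one container aside on the empty steel tray while you make the exchange, and set each one down gently without dropping it or knocking any over.

Things in the scene. Friction and masses are not known exactly. Their poses are not given: they have to be found in the camera images.
- vial_a: one of two identical sample vials: tall slim round clear glass, 28 mm in diameter, with a blank paper band and a white ribbed screw cap of about the same diameter, 78 mm high in all (glass to 62 mm). Closed, empty, about 35 g. The origin is the centre of its underside, z up along its axis.
- vial_b: one of two identical sample vials: tall slim round clear glass, 28 mm in diameter, with a blank paper band and a white ribbed screw cap of about the same diameter, 78 mm high in all (glass to 62 mm). Closed, empty, about 35 g. The origin is the centre of its underside, z up along its axis.
- jar_a: one of two identical sample jars: squat round clear glass, 60 mm in diameter, with a blank paper band and a white ribbed screw lid of the same width, 62 mm high in all (glass to 45 mm). Closed, empty, about 130 g. The origin is the centre of its underside, z up along its axis.
- jar_b: one of two identical sample jars: squat round clear glass, 60 mm in diameter, with a blank paper band and a white ribbed screw lid of the same width, 62 mm high in all (glass to 45 mm). Closed, empty, about 130 g. The origin is the centre of its underside, z up along its axis.
- bottle_a: one of two identical sample bottles: square clear glass body 54 x 54 mm and 52 mm high, sides along its x and y axes, a blank paper band round it, then a short neck and a white ribbed cap 32 mm in diameter, 74 mm high in all. Closed, empty, about 110 g. The origin is the centre of its underside, z up. It stands roughly square to its tray (within about 0.12 rad).
- bottle_b: one of two identical sample bottles: square clear glass body 54 x 54 mm and 52 mm high, sides along its x and y axes, a blank paper band round it, then a short neck and a white ribbed cap 32 mm in diameter, 74 mm high in all. Closed, empty, about 110 g. The origin is the centre of its underside, z up. It stands roughly square to its tray (within about 0.12 rad).
- tray_1: one of three identical low blue plastic trays, fixed to the bench: 84 mm along its x, 164 mm along its y, 18 mm high, floor and walls 4 mm thick. A cross wall in the middle, as high as the rim, leaves two cells 76 x 76 mm inside, with their centres 40 mm either way from the tray's centre along its y. At the start each cell holds one container, standing upright on the floor roughly in the middle. The origin is the centre of the tray's underside, at bench height.
- tray_2: one of three identical low blue plastic trays, fixed to the bench: 84 mm along its x, 164 mm along its y, 18 mm high, floor and walls 4 mm thick. A cross wall in the middle, as high as the rim, leaves two cells 76 x 76 mm inside, with their centres 40 mm either way from the tray's centre along its y. At the start each cell holds one container, standing upright on the floor roughly in the middle. The origin is the centre of the tray's underside, at bench height.
- tray_3: one of three identical low blue plastic trays, fixed to the bench: 84 mm along its x, 164 mm along its y, 18 mm high, floor and walls 4 mm thick. A cross wall in the middle, as high as the rim, leaves two cells 76 x 76 mm inside, with their centres 40 mm either way from the tray's centre along its y. At the start each cell holds one container, standing upright on the floor roughly in the middle. The origin is the centre of the tray's underside, at bench height.
- steel_tray: a clean empty shallow stainless steel tray, fixed to the bench: 110 mm along its x, 164 mm along its y, 12 mm high, floor and walls 3 mm thick, one open space inside: the free spot to stand a container on for the moment. The origin is the centre of its underside, at bench height.

How it is judged:
By the outcome, as a careful person would: the job done as asked, in the order asked, and still so for the second after the job is handed in, with the robot touching nothing.
It also fails if it takes over 112 s, if anything falls off the work surface, if the arm or the gripper's body presses on something with over 40 N, if the wrist force passes 120 N, or if a joint passes its speed limit or range.

ROBOT

A 7-joint arm with a two-finger parallel gripper is mounted at the origin on the work surface. World frame = base frame: x ahead of the robot, y to its left, z up, the work surface at z = 0. Lengths are in m, angles in degrees, forces in N, time in s.
With the tool pointing down it reaches from about 0.425 to 0.875 m from the base axis. Payload 4.7 kg.
Tool frame: the origin (TCP) lies on the mounting face of the last link; the fingertips stand 182 mm ahead of it and the grasp point (between the pads) lies 164 mm ahead of it; z points along the fingers, y is the line along which they close (so a half turn about z gives the same grasp; the last joint's range is limited). The gripper opens to 87 mm and grips with 3 to 60 N. Pads are 19 mm wide; open, the fingers measure 117 mm over their backs; the gripper's body (75 mm by 190 mm) begins 51 mm behind the grasp point.
Start: joints at [-68.119, 18.392, -4.016, 83.108, 1.295, 78.541, -3.26], TCP at [0.234, 0.607, 0.405] pointing down, gripper open.
Joint ranges: [-163.93, 163.93], [-17.29, 119.83], [-79.2, 71.16], [3.27, 140.29], [-89.18, 269.18], [5.43, 117.66], [-154.24, 154.24]. Speed limits (degrees/s): [147.25, 147.25, 180, 180, 180, 180, 180].

INTERFACE

Orientations are given as [roll, pitch, yaw] about the fixed x, y, z axes, in that order (R = Rz(yaw) Ry(pitch) Rx(roll)).
In Python, from cell import env gives the robot as it stands.
- The arm moves only by the tool servo_tool, never from a script. Its argument "plan" is a list of rows, each an object with "xyz": the shift along the tool's x, y, z in cm, a list of three; "twist": the turn, a rotation vector about the tool's x, y, z in degrees, a list of three; "jaw": the closure, from 0 (fully open) to 1 (shut). In form: [{"xyz": [x, y, z], "twist": [wx, wy, wz], "jaw": jaw}, ...]. A call has 1 to 10 rows; each row is the pose to reach, as a shift and turn from the pose commanded when the call began, along the tool's axes at that moment; what a row does not reach only later rows make up. A row lasts 1/12 s, in which the tool goes at most 41.7 mm and 7.16 degrees, less where a joint would pass 70% of its speed; a pose out of reach is approached as far as the arm can. A call with a gripper value outside its range is refused whole. The fingers move at their own pace and stop on an object; "newtons" is the grip in N (left out, the last holds). Time passes only in rows, so rows that repeat a pose let the fingers close. It gives the time, the measured TCP pose, the force, the opening and the grip force at its end, in the units of the state.
- env.get_obs(): the state, without advancing time (a new reading comes with each control period).
- env.read_camera(name): name is "scene" or "top"; returns a dict with "img" (420x560x3 uint8, red, green, blue), "camera_matrix" (3x3 intrinsics, pixels), "R" (3x3) and "t" (3): a world point X has camera coordinates R X + t. Camera axes: x right, y down, z forward; pixel columns grow to the right and rows downward; lengths in m; the calibration is good to about 2 mm. A picture is of the moment at which its call begins. There is no depth.
- env.sign_off(): hands the job in; it is judged then, once.
The state is a dict: "time_s": time; "qpos": joint angles; "joint_velocities": joint speeds; "effort": joint torques, N m; "tool_pos": TCP position; "tool_rot": TCP orientation; "force": force on the tool from outside, world axes, zero at the start; "wrist_torque": the same for the moment, N m; "grip_width": finger opening in m; "grasp_force": force on a finger pad.
Only numpy, scipy, OpenCV 4.12 (cv2) and the standard library are available. Lean on these libraries where they do the work, as an engineer would, in place of code of your own. Each camera call takes 0.05 s, during which the arm holds its last target. There are 200 camera calls.

## Working session

There is one attempt and no reset: what is moved stays moved. The work goes in short steps, Python scripts to look and compute and a tool call to move; the robot and the scene stay as the last step left them, time stands still between calls to the robot, and variables do not carry over. Pictures are saved under pics/ and viewed, at most 14 in all, crops included, and the job is handed in when it is done.

Besides the shell and the picture viewer there is one more tool, called as name(argument=value, ...) on one line, values as JSON. servo_tool: Moves the arm, as the interface text tells. Its arguments: {"type":"object","properties":{"plan":{"type":"array","items":{"type":"object","properties":{"xyz":{"type":"array","items":{"type":"number"}},"twist":{"type":"array","items":{"type":"number"}},"jaw":{"type":"number"}}}},"newtons":{"type":"number"}},"required":["plan"]}

```bash
mkdir -p pics
python3 - <<'E'
from cell import env
import cv2
o=env.get_obs();print(o)
for n in("top","scene"):
    c=env.read_camera(n);cv2.imwrite(f"pics/{n}0.png",c["img"][:,:,::-1]);print(c["camera_matrix"],c["R"],c["t"])
E
```

```text
{'time_s': 0.0, 'qpos': array([-68.11696852,  18.43884091,  -4.01603366,  83.17389815,
         1.29534878,  78.53994355,  -3.2595771 ]), 'joint_velocities': array([-0.00283575,  0.03987207,  0.02491165, -0.09151945, -0.02819502,
        0.03202461,  0.08499404]), 'effort': array([ 5.34936498e-04, -4.91308880e+01, -4.03681230e-01, -3.12528706e+01,
       -6.39529293e-02,  4.37462667e-02,  1.75230630e-04]), 'tool_pos': array([0.23369016, 0.60632496, 0.40367253]), 'tool_rot': array([-1.79892580e+02,  5.84741538e-03,  1.58927670e+02]), 'force': array([ 0.32635137,  0.2083152 , -0.72893693]), 'wrist_torque': array([-0.00034057, -0.04308014, -0.04833668]), 'grasp_force': 0.0, 'grip_width': 0.087024874800667}
[[501.74800883   0.         279.74978828]
 [  0.         501.74800883 201.34681159]
 [  0.           0.           1.        ]] [[ 9.22774718e-04 -9.99719633e-01 -2.36601744e-02]
 [-9.93071351e-01  1.86416848e-03 -1.17498160e-01]
 [ 1.17509324e-01  2.36046657e-02 -9.92791206e-01]] [0.0059344  0.51348649 1.00753963]
[[438.69293102   0.         281.73061377]
 [  0.         438.69293102 206.28140756]
 [  0.           0.           1.        ]] [[ 0.56245765  0.82677767 -0.008949  ]
 [ 0.67116006 -0.46285852 -0.57905627]
 [-0.48289291  0.31968842 -0.81523847]] [-0.28909667 -0.31155991  1.23194712]
```

View pics/top0.png

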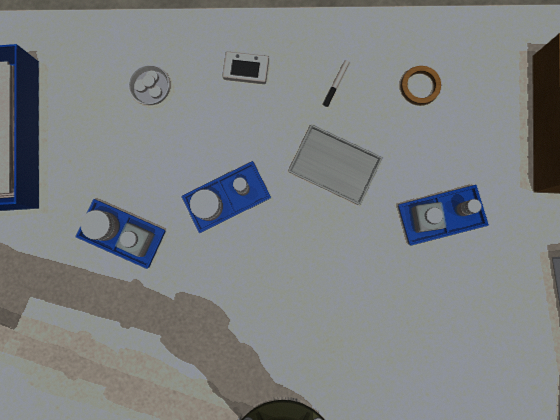

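View pics/scene0.png

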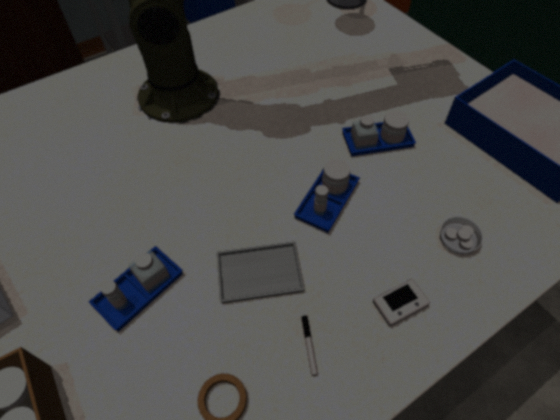

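The top view shows three trays. Left is jar (97,225) and bottle (130,239); middle is jar (205,204) and vial (240,185); right is bottle (433,215) and vial (474,206). The empty steel tray is at (336,165), and the scene view agrees.

Plan:
1. Middle vial to the steel tray.
2. Left jar to the middle tray.
3. Right bottle to the left tray.
4. Vial from the steel tray to the right tray.

```bash
cat > h.py <<'E'
import numpy as np, cv2
from cell import env
def proj(c,X):
    p=c["camera_matrix"]@(c["R"]@np.asarray(X,float)+np.ravel(c["t"])); return p[:2]/p[2]
def ray(c,uv,z):
    R=c["R"];t=np.ravel(c["t"]);d=R.T@np.linalg.inv(c["camera_matrix"])@np.array([uv[0],uv[1],1.]);C=-R.T@t
    return C+d*(z-C[2])/d[2]
def caps(c,boxes,zs):
    "white cap top near approx world positions -> brightest blob, min circle on plane z"
    pass
def trays(c,amin=600):
    hsv=cv2.cvtColor(c["img"],cv2.COLOR_RGB2HSV)
    m=cv2.inRange(hsv,(105,120,40),(130,255,255))
    m=cv2.morphologyEx(m,cv2.MORPH_CLOSE,np.ones((3,3)))
    out=[]
    for k in cv2.findContours(m,cv2.RETR_EXTERNAL,cv2.CHAIN_APPROX_NONE)[0]:
        a=cv2.contourArea(k)
        if amin<a<9000:
            P=np.array([ray(c,p,.018)[:2] for p in k[:,0].astype(float)],np.float32)
            out.append((k,cv2.minAreaRect(P*1000)))
    return out,m
def goto(x,y,z,yaw):
    "shift (cm) and twist z (deg) in tool axes to TCP goal from the present pose"
    o=env.get_obs();r=np.radians(o["tool_rot"])
    from scipy.spatial.transform import Rotation as Ro
    R=Ro.from_euler("xyz",o["tool_rot"],degrees=True).as_matrix()
    d=R.T@(np.array([x,y,z])-o["tool_pos"])*100
    dy=-((yaw-o["tool_rot"][2]+90)%180-90)
    return np.round(d,2),round(dy,1)
E
python3 - <<'E'
from h import *
c=env.read_camera("top");s=env.read_camera("scene")
for n,cc in(("top",c),("scene",s)):
    for k,r in trays(cc)[0]: print(n,np.round(r[0]),np.round(r[1]),round(r[2],1))
img=c["img"];hsv=cv2.cvtColor(img,cv2.COLOR_RGB2HSV)
print([img[int(v),int(u)] for u,v in((97,225),(130,239),(205,204),(240,185),(433,215),(474,206),(104,240),(300,260),(140,230),(420,205))])
# white cap blobs inside the tray hulls
hull=np.zeros(img.shape[:2],np.uint8)
for k,r in trays(c)[0]: cv2.fillConvexPoly(hull,cv2.convexHull(k),255)
hull=cv2.dilate(hull,np.ones((9,9)))
g=cv2.cvtColor(img,cv2.COLOR_RGB2GRAY)
big=cv2.resize(img[150:280,60:500],None,fx=1.8,fy=1.8,interpolation=cv2.INTER_CUBIC)
a=cv2.resize(img[180:280,70:280],None,fx=3.8,fy=3,interpolation=cv2.INTER_CUBIC)
b=cv2.resize(img[150:250,290:500],None,fx=3.8,fy=3,interpolation=cv2.INTER_CUBIC)
cv2.imwrite("pics/crop1.png",np.vstack([a,b])[:,:,::-1])
E
```

```text
top [448. 340.] [169.  88.] 66.7
top [ 487. -332.] [ 88. 169.] 14.4
top [526. 119.] [ 87. 167.] 26.7
top [683. 570.] [367.  82.] 3.9
scene [ 487. -332.] [ 88. 166.] 14.3
scene [525. 118.] [ 87. 168.] 26.6
[array([140, 144, 147], dtype=uint8), array([139, 143, 146], dtype=uint8), array([138, 142, 147], dtype=uint8), array([141, 145, 151], dtype=uint8), array([141, 145, 149], dtype=uint8), array([140, 146, 149], dtype=uint8), array([54, 58, 76], dtype=uint8), array([141, 144, 148], dtype=uint8), array([105, 110, 109], dtype=uint8), array([93, 97, 94], dtype=uint8)]
```

View pics/crop1.png

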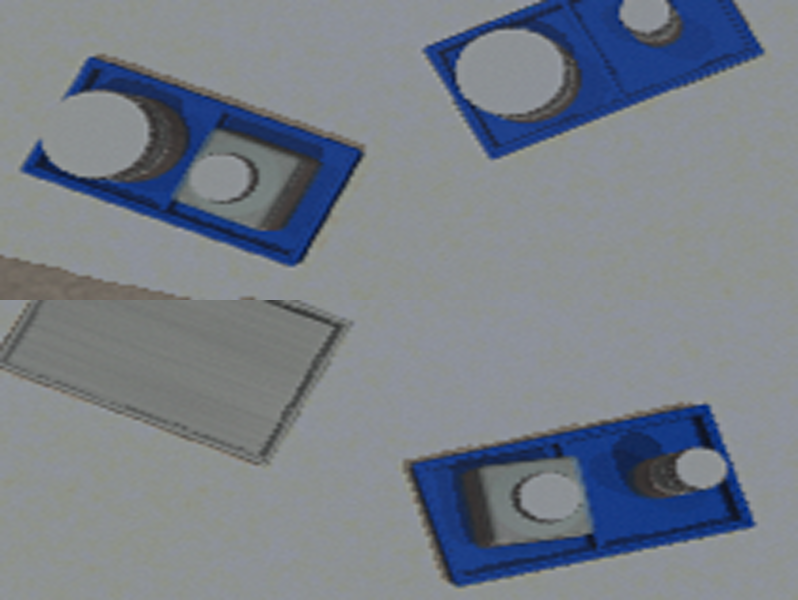

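Run:
```python
from h import *
c=env.read_camera("top")
for n,uv,z in(("vialB",(239.2,185),.082),("jarA",(95.5,225),.066),("botC",(434.2,215.7),.078),("botA",(128.3,239),.078),("vialC",(474.3,205.8),.082),("jarB",(204.5,204),.066)):
    print(n,np.round(ray(c,uv,z),4))
P=np.array([ray(c,p,.012) for p in((312,125),(382,158),(360,204),(290,171))]);print(P.mean(0),np.degrees(np.arctan2(*(P[0]-P[1])[[1,0]])))
Q=np.array([ray(c,p,.056) for p in((417.1,204.3),(442.1,202.3),(446.1,228.3),(420.8,232.3))])
e=lambda a,b:np.degrees(np.arctan2(*(Q[a]-Q[b])[[1,0]]))
print("bot yaw",Q.mean(0),e(0,1),e(3,2),e(0,3),e(1,2))
print(goto(.544,.083,.30,116.7),env.get_obs()["tool_pos"])
```

```text
vialB [0.5401 0.0847 0.082 ]
jarA [0.4622 0.374  0.066 ]
botC [ 0.4791 -0.297   0.078 ]
botA [0.4337 0.3029 0.078 ]
vialC [ 0.4979 -0.374   0.082 ]
jarB [0.5042 0.1556 0.066 ]
[ 0.59447133 -0.11268457  0.012     ] 63.840247260898806
bot yaw [ 0.47892093 -0.29786651  0.056     ] 94.52067302008956 98.96999190024634 5.678638390816348 6.5510285716483665
(array([-47.77, -37.68,  10.46]), np.float64(42.2)) [0.23371327 0.60644564 0.40426539]
```

servo_tool(plan=[{"xyz": [-3, -2.4, 0.6], "twist": [0, 0, 3], "jaw": 0}, {"xyz": [-6, -4.8, 1.2], "twist": [0, 0, 6], "jaw": 0}, {"xyz": [-9, -7.2, 1.8], "twist": [0, 0, 9], "jaw": 0}, {"xyz": [-12, -9.6, 2.4], "twist": [0, 0, 12], "jaw": 0}, {"xyz": [-15, -12, 3], "twist": [0, 0, 15], "jaw": 0}, {"xyz": [-18, -14.4, 3.6], "twist": [0, 0, 18], "jaw": 0}, {"xyz": [-21, -16.8, 4.2], "twist": [0, 0, 21], "jaw": 0}, {"xyz": [-24, -19.2, 4.8], "twist": [0, 0, 24], "jaw": 0}, {"xyz": [-27, -21.6, 5.4], "twist": [0, 0, 27], "jaw": 0}, {"xyz": [-30, -24, 6], "twist": [0, 0, 30], "jaw": 0}], newtons=15)

```text
time_s: 1.08
tool_pos: [0.4279, 0.2729, 0.3447]
tool_rot: [180.0, -0.0, 128.8]
force: [1.9, 0.6, 0.6]
grip_width: 0.0866
grasp_force: 0.0
```

```bash
python3 -c "
from h import *
o=env.get_obs();print(o['time_s'],o['tool_pos'],o['tool_rot'],o['qpos']);print(goto(.540,.085,.30,116.7))"
```

```text
1.0833 [0.42792123 0.27286318 0.34471132] [ 1.79960521e+02 -1.04668866e-02  1.28786806e+02] [-47.30119724   3.15921511  12.21257059 108.10915716  -0.73055497
  68.76582644   3.94432062]
(array([-21.67,  -3.03,   4.47]), np.float64(12.1))
```

servo_tool(plan=[{"xyz": [-3, -0.4, 0.6], "twist": [0, 0, 2], "jaw": 0}, {"xyz": [-6, -0.8, 1.2], "twist": [0, 0, 4], "jaw": 0}, {"xyz": [-9, -1.3, 1.9], "twist": [0, 0, 6], "jaw": 0}, {"xyz": [-12, -1.7, 2.5], "twist": [0, 0, 8], "jaw": 0}, {"xyz": [-15, -2.1, 3.1], "twist": [0, 0, 10], "jaw": 0}, {"xyz": [-18, -2.5, 3.7], "twist": [0, 0, 11], "jaw": 0}, {"xyz": [-20.5, -2.9, 4.3], "twist": [0, 0, 12.1], "jaw": 0}, {"xyz": [-21.7, -3, 4.5], "twist": [0, 0, 12.1], "jaw": 0}, {"xyz": [-21.7, -3, 4.5], "twist": [0, 0, 12.1], "jaw": 0}])

```text
time_s: 1.83
tool_pos: [0.5414, 0.0834, 0.2992]
tool_rot: [-179.9, 0.1, 116.5]
force: [-0.4, 0.5, -0.1]
grip_width: 0.0872
grasp_force: 0.0
```

```bash
python3 -c "
from h import *
c=env.read_camera('top');s=env.read_camera('scene')
print(goto(.540,.085,.214,116.7))
a=s['img'][130:260,260:430];b=c['img'][130:260,150:320]
cv2.imwrite('pics/chk1.png',cv2.resize(np.hstack([a,b]),None,fx=2.3,fy=2.3,interpolation=2)[:,:,::-1])"
```

```text
(array([-0.2 , -0.12,  8.56]), np.float64(0.1))
```

View pics/chk1.png

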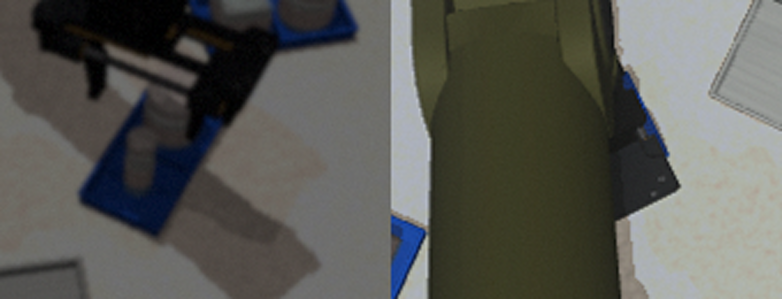

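The scene view shows the gripper spanning the middle tray's short side, above the vial at about (140,160) in the crop. I'll descend and close.

servo_tool(plan=[{"xyz": [-0.2, -0.1, 2], "jaw": 0}, {"xyz": [-0.2, -0.1, 4.5], "jaw": 0}, {"xyz": [-0.2, -0.1, 7], "jaw": 0}, {"xyz": [-0.2, -0.1, 8.2], "jaw": 0}, {"xyz": [-0.2, -0.1, 8.6], "jaw": 0}, {"xyz": [-0.2, -0.1, 8.6], "jaw": 0.2}, {"xyz": [-0.2, -0.1, 8.6], "jaw": 0.4}, {"xyz": [-0.2, -0.1, 8.6], "jaw": 0.55}, {"xyz": [-0.2, -0.1, 8.6], "jaw": 0.65}, {"xyz": [-0.2, -0.1, 8.6], "jaw": 0.75}], newtons=12)

```text
validation failed for argument at $.pl...
```

servo_tool(plan=[{"xyz": [0, 0, 0], "jaw": 0.85}, {"xyz": [0, 0, 0], "jaw": 0.85}, {"xyz": [0, 0, 0], "jaw": 0.85}, {"xyz": [0, 0, 0], "jaw": 0.85}])

```text
validation failed for argument at $.pl...
```

Twist is required in every row.

servo_tool(plan=[{"xyz": [-0.2, -0.1, 2], "twist": [0, 0, 0], "jaw": 0}, {"xyz": [-0.2, -0.1, 4.5], "twist": [0, 0, 0], "jaw": 0}, {"xyz": [-0.2, -0.1, 7], "twist": [0, 0, 0], "jaw": 0}, {"xyz": [-0.2, -0.1, 8.2], "twist": [0, 0, 0], "jaw": 0}, {"xyz": [-0.2, -0.1, 8.6], "twist": [0, 0, 0], "jaw": 0}, {"xyz": [-0.2, -0.1, 8.6], "twist": [0, 0, 0], "jaw": 0.2}, {"xyz": [-0.2, -0.1, 8.6], "twist": [0, 0, 0], "jaw": 0.4}, {"xyz": [-0.2, -0.1, 8.6], "twist": [0, 0, 0], "jaw": 0.55}, {"xyz": [-0.2, -0.1, 8.6], "twist": [0, 0, 0], "jaw": 0.65}, {"xyz": [-0.2, -0.1, 8.6], "twist": [0, 0, 0], "jaw": 0.75}], newtons=12)

```text
time_s: 2.77
tool_pos: [0.5409, 0.0849, 0.2149]
tool_rot: [179.9, 0.0, 116.8]
force: [-0.3, 0.1, 1.1]
grip_width: 0.0616
grasp_force: 0.0
```

servo_tool(plan=[{"xyz": [0, 0, 0], "twist": [0, 0, 0], "jaw": 0.85}, {"xyz": [0, 0, 0], "twist": [0, 0, 0], "jaw": 0.85}, {"xyz": [0, 0, 0], "twist": [0, 0, 0], "jaw": 0.85}, {"xyz": [0, 0, 0], "twist": [0, 0, 0], "jaw": 0.85}])

```text
time_s: 3.1
tool_pos: [0.5404, 0.0848, 0.2138]
tool_rot: [180.0, -0.0, 116.8]
force: [0.6, -0.5, -0.2]
grip_width: 0.0351
grasp_force: 0.0
```

```bash
python3 -c "
from h import *
o=env.get_obs();print(o['tool_pos'],o['tool_rot'])
print(goto(.594,-.113,.32,63.8),goto(.594,-.113,.32,153.8),o['qpos'])"
```

```text
[0.54041208 0.08477362 0.21381501] [ 1.79993284e+02 -1.27681582e-03  1.16822756e+02]
(array([-20.07,  -4.14, -10.62]), np.float64(53.0)) (array([-20.07,  -4.14, -10.62]), np.float64(-37.0)) [-31.72726241  16.74660178  22.79032934 110.30581973  -7.88964662
  54.44177434  21.61918504]
```

servo_tool(plan=[{"xyz": [0, 0, 0], "twist": [0, 0, 0], "jaw": 0.85}, {"xyz": [0, 0, 0], "twist": [0, 0, 0], "jaw": 0.85}, {"xyz": [0, 0, 0], "twist": [0, 0, 0], "jaw": 0.85}, {"xyz": [0, 0, 0], "twist": [0, 0, 0], "jaw": 0.85}, {"xyz": [0, 0, -0.5], "twist": [0, 0, 0], "jaw": 0.85}, {"xyz": [0, 0, -1.5], "twist": [0, 0, 0], "jaw": 0.85}, {"xyz": [0, 0, -3], "twist": [0, 0, 0], "jaw": 0.85}, {"xyz": [0, 0, -5], "twist": [0, 0, 0], "jaw": 0.85}, {"xyz": [0, 0, -6.5], "twist": [0, 0, 0], "jaw": 0.85}, {"xyz": [0, 0, -7], "twist": [0, 0, 0], "jaw": 0.85}])

```text
time_s: 3.93
tool_pos: [0.5414, 0.0848, 0.2872]
tool_rot: [179.7, 0.0, 116.8]
force: [0.2, -0.0, 0.2]
grip_width: 0.0276
grasp_force: 12.0
```

servo_tool(plan=[{"xyz": [-1, -0.2, 0], "twist": [0, 0, 0], "jaw": 0.85}, {"xyz": [-3, -0.6, 0], "twist": [0, 0, 0], "jaw": 0.85}, {"xyz": [-6, -1.2, 0], "twist": [0, 0, 0], "jaw": 0.85}, {"xyz": [-9, -1.8, 0], "twist": [0, 0, 0], "jaw": 0.85}, {"xyz": [-12, -2.4, 0], "twist": [0, 0, 0], "jaw": 0.85}, {"xyz": [-15, -3.1, 0], "twist": [0, 0, 0], "jaw": 0.85}, {"xyz": [-17.5, -3.6, 0], "twist": [0, 0, 0], "jaw": 0.85}, {"xyz": [-19.2, -4, 0], "twist": [0, 0, 0], "jaw": 0.85}, {"xyz": [-20, -4.1, 0], "twist": [0, 0, 0], "jaw": 0.85}, {"xyz": [-20, -4.1, 0], "twist": [0, 0, 0], "jaw": 0.85}])

```text
time_s: 4.77
tool_pos: [0.5937, -0.1151, 0.283]
tool_rot: [-179.9, 0.0, 116.6]
force: [-0.4, -0.8, 0.4]
grip_width: 0.0274
grasp_force: 12.0
```

servo_tool(plan=[{"xyz": [0, 0, 1], "twist": [0, 0, 0], "jaw": 0.85}, {"xyz": [0, 0, 2.5], "twist": [0, 0, 0], "jaw": 0.85}, {"xyz": [0, 0, 4], "twist": [0, 0, 0], "jaw": 0.85}, {"xyz": [0, 0, 5.2], "twist": [0, 0, 0], "jaw": 0.85}, {"xyz": [0, 0, 6], "twist": [0, 0, 0], "jaw": 0.85}, {"xyz": [0, 0, 6.4], "twist": [0, 0, 0], "jaw": 0.85}, {"xyz": [0, 0, 6.7], "twist": [0, 0, 0], "jaw": 0.85}, {"xyz": [0, 0, 6.7], "twist": [0, 0, 0], "jaw": 0.85}])

```text
time_s: 5.43
tool_pos: [0.5941, -0.1118, 0.2164]
tool_rot: [-180.0, -0.0, 116.9]
force: [0.1, -0.4, -0.2]
grip_width: 0.0278
grasp_force: 12.0
```

```bash
python3 -c "
from h import *
print(goto(.594,-.113,.2128,116.8), env.get_obs()['force'])
c=env.read_camera('top');s=env.read_camera('scene')
a=s['img'][200:330,180:350];b=c['img'][100:230,250:420]
cv2.imwrite('pics/chk2.png',cv2.resize(np.hstack([a,b]),None,fx=2.3,fy=2.3,interpolation=2)[:,:,::-1])"
```

```text
(array([-0.1 , -0.06,  0.36]), np.float64(0.1)) [ 0.13350745 -0.41414869 -0.16190755]
```

View pics/chk2.png

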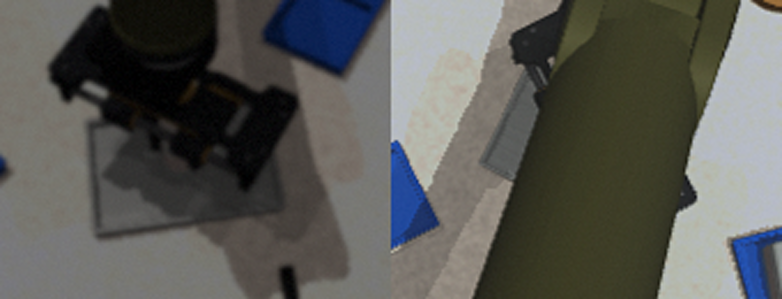

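The vial hangs just above the steel floor, with its cap at (185,150) in the crop. I'll lower the last few millimetres and release.

servo_tool(plan=[{"xyz": [0, 0, 0.15], "twist": [0, 0, 0], "jaw": 0.85}, {"xyz": [0, 0, 0.25], "twist": [0, 0, 0], "jaw": 0.85}, {"xyz": [0, 0, 0.35], "twist": [0, 0, 0], "jaw": 0.85}, {"xyz": [0, 0, 0.37], "twist": [0, 0, 0], "jaw": 0.85}, {"xyz": [0, 0, 0.37], "twist": [0, 0, 0], "jaw": 0.85}])

```text
time_s: 5.95
tool_pos: [0.5941, -0.1122, 0.2131]
tool_rot: [180.0, -0.0, 116.8]
force: [-0.3, -0.9, 0.2]
grip_width: 0.028
grasp_force: 12.0
```

servo_tool(plan=[{"xyz": [0, 0, 0], "twist": [0, 0, 0], "jaw": 0.65}, {"xyz": [0, 0, 0], "twist": [0, 0, 0], "jaw": 0.6}, {"xyz": [0, 0, 0], "twist": [0, 0, 0], "jaw": 0.5}, {"xyz": [0, 0, 0], "twist": [0, 0, 0], "jaw": 0.4}, {"xyz": [0, 0, 0], "twist": [0, 0, 0], "jaw": 0.3}, {"xyz": [0, 0, -1], "twist": [0, 0, 0], "jaw": 0.2}, {"xyz": [0, 0, -3], "twist": [0, 0, 0], "jaw": 0.1}, {"xyz": [0, 0, -6], "twist": [0, 0, 0], "jaw": 0}, {"xyz": [0, 0, -8], "twist": [0, 0, 0], "jaw": 0}, {"xyz": [0, 0, -10], "twist": [0, 0, 0], "jaw": 0}])

```text
time_s: 6.78
tool_pos: [0.5942, -0.1124, 0.3155]
tool_rot: [179.9, 0.1, 116.8]
force: [0.4, 0.5, 0.4]
grip_width: 0.0803
grasp_force: 0.0
```

```bash
python3 -c "
from h import *
o=env.get_obs();print(o['tool_pos'],o['tool_rot'],o['grip_width'])
print(goto(.463,.375,.30,66.7))"
```

```text
[ 0.59420375 -0.1124011   0.31546813] [1.79909639e+02 5.06031663e-02 1.16811003e+02] 0.08034444752601431
(array([49.42, 10.27,  1.52]), np.float64(50.1))
```

servo_tool(plan=[{"xyz": [2, 0.4, 0], "twist": [0, 0, 3], "jaw": 0}, {"xyz": [5, 1, 0], "twist": [0, 0, 6.5], "jaw": 0}, {"xyz": [8.5, 1.8, 0], "twist": [0, 0, 10], "jaw": 0}, {"xyz": [12, 2.5, 0], "twist": [0, 0, 14], "jaw": 0}, {"xyz": [15.5, 3.2, 0], "twist": [0, 0, 18], "jaw": 0}, {"xyz": [19, 3.9, 0], "twist": [0, 0, 22], "jaw": 0}, {"xyz": [22.5, 4.7, 0], "twist": [0, 0, 26], "jaw": 0}, {"xyz": [26, 5.4, 0], "twist": [0, 0, 30], "jaw": 0}, {"xyz": [29.5, 6.1, 0], "twist": [0, 0, 34], "jaw": 0}, {"xyz": [33, 6.9, 0], "twist": [0, 0, 38], "jaw": 0}])

```text
time_s: 7.62
tool_pos: [0.506, 0.2148, 0.3142]
tool_rot: [180.0, -0.1, 78.6]
force: [0.5, 0.1, 0.9]
grip_width: 0.0869
grasp_force: 0.0
```

```bash
python3 -c "
from h import *
o=env.get_obs();print(o['tool_pos'],o['tool_rot'],o['grip_width'])
print(goto(.463,.375,.30,66.7))"
```

```text
[0.50600706 0.21480291 0.31416829] [ 1.79952668e+02 -5.57162917e-02  7.86079170e+01] 0.08690079823041946
(array([14.85, -7.38,  1.43]), np.float64(11.9))
```

servo_tool(plan=[{"xyz": [3, -1.5, 0.3], "twist": [0, 0, 3], "jaw": 0}, {"xyz": [6, -3, 0.6], "twist": [0, 0, 6], "jaw": 0}, {"xyz": [9, -4.5, 0.9], "twist": [0, 0, 8], "jaw": 0}, {"xyz": [11.5, -5.7, 1.2], "twist": [0, 0, 10], "jaw": 0}, {"xyz": [13.5, -6.7, 1.4], "twist": [0, 0, 11.5], "jaw": 0}, {"xyz": [14.8, -7.4, 1.4], "twist": [0, 0, 11.9], "jaw": 0}, {"xyz": [14.8, -7.4, 1.4], "twist": [0, 0, 11.9], "jaw": 0}, {"xyz": [14.8, -7.4, 1.4], "twist": [0, 0, 11.9], "jaw": 0}])

```text
time_s: 8.28
tool_pos: [0.4626, 0.3733, 0.2995]
tool_rot: [180.0, 0.0, 67.0]
force: [-0.3, 0.6, -0.1]
grip_width: 0.0873
grasp_force: 0.0
```

```bash
python3 -c "
from h import *
print(goto(.463,.375,.207,66.7))
c=env.read_camera('top');s=env.read_camera('scene')
a=s['img'][50:330,180:450];b=c['img'][70:350,50:420]
cv2.imwrite('pics/chk3.png',cv2.resize(np.hstack([a,b]),None,fx=1.24,fy=1.24,interpolation=2)[:,:,::-1])"
```

```text
(array([ 0.17, -0.04,  9.25]), np.float64(0.3))
```

View pics/chk3.png

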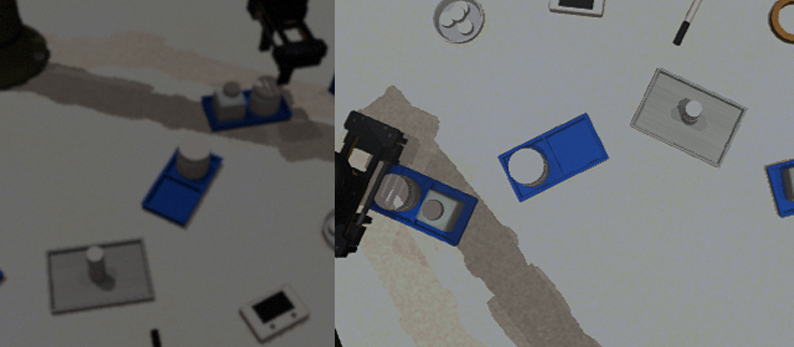

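The vial stands upright on the steel tray at (690,110), and the gripper is over the left jar at about (397,190). I'll descend and grip it.

servo_tool(plan=[{"xyz": [0.15, 0, 2], "twist": [0, 0, 0.3], "jaw": 0}, {"xyz": [0.15, 0, 4.5], "twist": [0, 0, 0.3], "jaw": 0}, {"xyz": [0.15, 0, 6], "twist": [0, 0, 0.3], "jaw": 0}, {"xyz": [0.15, 0, 7.3], "twist": [0, 0, 0.3], "jaw": 0}, {"xyz": [0.15, 0, 8.3], "twist": [0, 0, 0.3], "jaw": 0}, {"xyz": [0.15, 0, 9], "twist": [0, 0, 0.3], "jaw": 0}, {"xyz": [0.15, 0, 9.2], "twist": [0, 0, 0.3], "jaw": 0}, {"xyz": [0.15, 0, 9.2], "twist": [0, 0, 0.3], "jaw": 0.1}, {"xyz": [0.15, 0, 9.2], "twist": [0, 0, 0.3], "jaw": 0.2}, {"xyz": [0.15, 0, 9.2], "twist": [0, 0, 0.3], "jaw": 0.3}], newtons=20)

```text
time_s: 9.22
tool_pos: [0.4638, 0.3746, 0.208]
tool_rot: [180.0, -0.1, 66.6]
force: [0.4, -0.2, -1.3]
grip_width: 0.0743
grasp_force: 0.0
```

servo_tool(plan=[{"xyz": [0, 0, 0], "twist": [0, 0, 0], "jaw": 0.4}, {"xyz": [0, 0, 0], "twist": [0, 0, 0], "jaw": 0.5}, {"xyz": [0, 0, 0], "twist": [0, 0, 0], "jaw": 0.5}, {"xyz": [0, 0, 0], "twist": [0, 0, 0], "jaw": 0.5}, {"xyz": [0, 0, 0], "twist": [0, 0, 0], "jaw": 0.5}])

```text
time_s: 9.63
tool_pos: [0.4635, 0.3746, 0.2077]
tool_rot: [180.0, -0.1, 66.6]
force: [0.6, -0.3, 4.5]
grip_width: 0.0597
grasp_force: 20.0
```

```bash
python3 -c "
from h import *
o=env.get_obs();print(o['tool_pos'],o['tool_rot'],o['grip_width'],o['grasp_force'])
print(goto(.544,.083,.30,116.7))"
```

```text
[0.46347235 0.37464289 0.20766935] [ 1.79994187e+02 -5.06679926e-02  6.66364143e+01] 0.05974378580268668 19.99995758291334
(array([-23.57,  18.96,  -9.25]), np.float64(-50.1))
```

servo_tool(plan=[{"xyz": [0, 0, -0.4], "twist": [0, 0, 0], "jaw": 0.5}, {"xyz": [0, 0, -1.2], "twist": [0, 0, 0], "jaw": 0.5}, {"xyz": [0, 0, -2.5], "twist": [0, 0, 0], "jaw": 0.5}, {"xyz": [0, 0, -4.5], "twist": [0, 0, 0], "jaw": 0.5}, {"xyz": [0, 0, -6.5], "twist": [0, 0, 0], "jaw": 0.5}, {"xyz": [0, 0, -8.2], "twist": [0, 0, 0], "jaw": 0.5}, {"xyz": [0, 0, -9.2], "twist": [0, 0, 0], "jaw": 0.5}, {"xyz": [0, 0, -9.5], "twist": [0, 0, 0], "jaw": 0.5}])

```text
time_s: 10.3
tool_pos: [0.4641, 0.3747, 0.3051]
tool_rot: [179.9, -0.2, 66.6]
force: [-0.4, -0.2, -0.8]
grip_width: 0.0595
grasp_force: 20.0
```

servo_tool(plan=[{"xyz": [-0.8, 0.6, 0], "twist": [0, 0, -2], "jaw": 0.5}, {"xyz": [-2.4, 1.9, 0], "twist": [0, 0, -5], "jaw": 0.5}, {"xyz": [-4.7, 3.8, 0], "twist": [0, 0, -10], "jaw": 0.5}, {"xyz": [-7.1, 5.7, 0], "twist": [0, 0, -15], "jaw": 0.5}, {"xyz": [-9.4, 7.6, 0], "twist": [0, 0, -20], "jaw": 0.5}, {"xyz": [-11.8, 9.5, 0], "twist": [0, 0, -25], "jaw": 0.5}, {"xyz": [-14.1, 11.4, 0], "twist": [0, 0, -30], "jaw": 0.5}, {"xyz": [-16.5, 13.3, 0], "twist": [0, 0, -35], "jaw": 0.5}, {"xyz": [-18.9, 15.2, 0], "twist": [0, 0, -40], "jaw": 0.5}, {"xyz": [-21.2, 17.1, 0], "twist": [0, 0, -45], "jaw": 0.5}])

```text
time_s: 11.13
tool_pos: [0.536, 0.1102, 0.3015]
tool_rot: [-179.9, -0.0, 111.9]
force: [0.6, -0.3, -1.6]
grip_width: 0.0598
grasp_force: 20.0
```

```bash
python3 -c "
from h import *
o=env.get_obs();print(o['tool_pos'],o['tool_rot'],o['grip_width'],o['grasp_force'])
print(goto(.544,.083,.30,116.7))"
```

```text
[0.53602101 0.1102001  0.30149092] [-1.79933885e+02 -7.32270148e-03  1.11863908e+02] 0.05975619470252377 19.999391022138298
(array([-2.82, -0.27,  0.15]), np.float64(-4.8))
```

servo_tool(plan=[{"xyz": [-1.2, -0.1, 0], "twist": [0, 0, -2.5], "jaw": 0.5}, {"xyz": [-2.1, -0.2, 0], "twist": [0, 0, -4], "jaw": 0.5}, {"xyz": [-2.7, -0.2, 0], "twist": [0, 0, -4.8], "jaw": 0.5}, {"xyz": [-2.7, -0.2, 0.5], "twist": [0, 0, -4.8], "jaw": 0.5}, {"xyz": [-2.7, -0.2, 2], "twist": [0, 0, -4.8], "jaw": 0.5}, {"xyz": [-2.7, -0.2, 3.8], "twist": [0, 0, -4.8], "jaw": 0.5}, {"xyz": [-2.7, -0.2, 5.5], "twist": [0, 0, -4.8], "jaw": 0.5}, {"xyz": [-2.7, -0.2, 6.5], "twist": [0, 0, -4.8], "jaw": 0.5}, {"xyz": [-2.7, -0.2, 6.8], "twist": [0, 0, -4.8], "jaw": 0.5}, {"xyz": [-2.7, -0.2, 6.8], "twist": [0, 0, -4.8], "jaw": 0.5}])

```text
time_s: 11.97
tool_pos: [0.5438, 0.0864, 0.233]
tool_rot: [-179.9, -0.0, 116.4]
force: [-0.2, 0.2, -1.3]
grip_width: 0.0595
grasp_force: 20.0
```

```bash
python3 -c "
from h import *
print(goto(.543,.0835,.2077,116.7))
c=env.read_camera('top');s=env.read_camera('scene')
a=s['img'][130:250,270:400];b=c['img'][130:250,150:280]
cv2.imwrite('pics/chk4.png',cv2.resize(np.hstack([a,b]),None,fx=3,fy=3,interpolation=2)[:,:,::-1])"
```

```text
(array([-0.23, -0.2 ,  2.53]), np.float64(-0.3))
```

View pics/chk4.png

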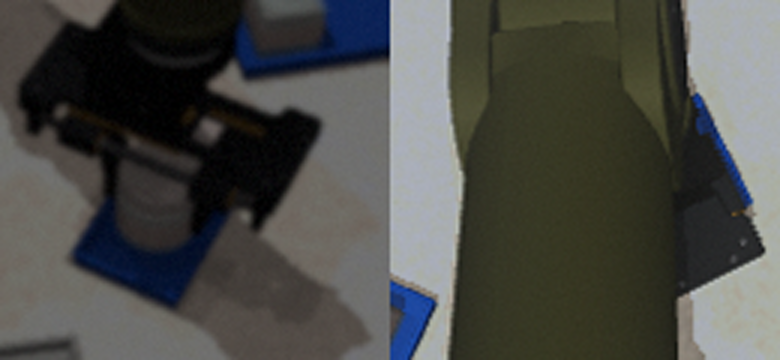

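The jar hangs over the empty cell of the middle tray, with its bottom at about (155,240) inside the rim. I'll lower it slowly.

servo_tool(plan=[{"xyz": [-0.2, -0.1, 0.4], "twist": [0, 0, -0.3], "jaw": 0.5}, {"xyz": [-0.2, -0.1, 0.9], "twist": [0, 0, -0.3], "jaw": 0.5}, {"xyz": [-0.2, -0.1, 1.4], "twist": [0, 0, -0.3], "jaw": 0.5}, {"xyz": [-0.2, -0.1, 1.8], "twist": [0, 0, -0.3], "jaw": 0.5}, {"xyz": [-0.2, -0.1, 2.1], "twist": [0, 0, -0.3], "jaw": 0.5}, {"xyz": [-0.2, -0.1, 2.3], "twist": [0, 0, -0.3], "jaw": 0.5}, {"xyz": [-0.2, -0.1, 2.4], "twist": [0, 0, -0.3], "jaw": 0.5}, {"xyz": [-0.2, -0.1, 2.5], "twist": [0, 0, -0.3], "jaw": 0.5}, {"xyz": [-0.2, -0.1, 2.5], "twist": [0, 0, -0.3], "jaw": 0.5}])

```text
time_s: 12.82
tool_pos: [0.5444, 0.0839, 0.209]
tool_rot: [-180.0, -0.0, 116.7]
force: [0.1, -0.0, -1.1]
grip_width: 0.0592
grasp_force: 20.0
```

```bash
python3 -c "
from h import *
o=env.get_obs();print(o['force']);print(goto(.543,.0835,.2077,116.7))"
```

```text
[ 0.13052159 -0.00777604 -1.05387954]
(array([ 0.03, -0.14,  0.13]), np.float64(0.0))
```

servo_tool(plan=[{"xyz": [0, 0, 0.05], "twist": [0, 0, 0], "jaw": 0.5}, {"xyz": [0, 0, 0.1], "twist": [0, 0, 0], "jaw": 0.5}, {"xyz": [0, 0, 0.13], "twist": [0, 0, 0], "jaw": 0.5}, {"xyz": [0, 0, 0.13], "twist": [0, 0, 0], "jaw": 0.5}, {"xyz": [0, 0, 0.13], "twist": [0, 0, 0], "jaw": 0.5}])

```text
time_s: 13.23
tool_pos: [0.5444, 0.0839, 0.2078]
tool_rot: [180.0, -0.0, 116.7]
force: [-0.3, -0.6, -1.2]
grip_width: 0.0593
grasp_force: 20.0
```

servo_tool(plan=[{"xyz": [0, 0, 0], "twist": [0, 0, 0], "jaw": 0.25}, {"xyz": [0, 0, 0], "twist": [0, 0, 0], "jaw": 0.2}, {"xyz": [0, 0, 0], "twist": [0, 0, 0], "jaw": 0.1}, {"xyz": [0, 0, 0], "twist": [0, 0, 0], "jaw": 0}, {"xyz": [0, 0, 0], "twist": [0, 0, 0], "jaw": 0}, {"xyz": [0, 0, -1], "twist": [0, 0, 0], "jaw": 0}, {"xyz": [0, 0, -3], "twist": [0, 0, 0], "jaw": 0}, {"xyz": [0, 0, -6], "twist": [0, 0, 0], "jaw": 0}, {"xyz": [0, 0, -9], "twist": [0, 0, 0], "jaw": 0}, {"xyz": [0, 0, -10], "twist": [0, 0, 0], "jaw": 0}])

```text
time_s: 14.07
tool_pos: [0.5458, 0.0837, 0.313]
tool_rot: [179.6, 0.1, 116.7]
force: [1.0, -0.3, 1.5]
grip_width: 0.0868
grasp_force: 0.0
```

```bash
python3 -c "
from h import *
o=env.get_obs();print(o['tool_pos'],o['tool_rot'],o['grip_width'],o['qpos'])
print(goto(.479,-.2972,.30,97))"
```

```text
[0.5457766 0.0837094 0.3130389] [1.79582408e+02 6.80726595e-02 1.16698406e+02] 0.08681664471283168 [-33.10083756  10.35807471  24.03202698 104.86557819  -4.68740462
  65.30997774  19.2122138 ]
(array([-31.03, -23.09,   1.17]), np.float64(19.7))
```

servo_tool(plan=[{"xyz": [-1.5, -1.1, 0], "twist": [0, 0, 1], "jaw": 0}, {"xyz": [-4, -3, 0], "twist": [0, 0, 2.5], "jaw": 0}, {"xyz": [-7, -5.2, 0], "twist": [0, 0, 4.5], "jaw": 0}, {"xyz": [-10, -7.4, 0], "twist": [0, 0, 6.5], "jaw": 0}, {"xyz": [-13, -9.7, 0], "twist": [0, 0, 8], "jaw": 0}, {"xyz": [-16, -11.9, 0], "twist": [0, 0, 10], "jaw": 0}, {"xyz": [-19, -14.1, 0], "twist": [0, 0, 12], "jaw": 0}, {"xyz": [-22, -16.4, 0], "twist": [0, 0, 14], "jaw": 0}, {"xyz": [-25, -18.6, 0], "twist": [0, 0, 16], "jaw": 0}, {"xyz": [-28, -20.8, 0], "twist": [0, 0, 18], "jaw": 0}])

```text
time_s: 14.9
tool_pos: [0.4828, -0.262, 0.3074]
tool_rot: [-180.0, -0.0, 98.6]
force: [0.4, 0.7, 0.7]
grip_width: 0.0872
grasp_force: 0.0
```

servo_tool(plan=[{"xyz": [-1.5, -3, 0.8], "twist": [0, 0, 1], "jaw": 0}, {"xyz": [-1.5, -3, 1.2], "twist": [0, 0, 1.7], "jaw": 0}, {"xyz": [-1.5, -3, 1.2], "twist": [0, 0, 1.7], "jaw": 0}])

```text
time_s: 15.15
tool_pos: [0.4542, -0.2812, 0.2943]
tool_rot: [-179.8, -0.1, 96.7]
force: [0.8, 1.1, 0.1]
grip_width: 0.0869
grasp_force: 0.0
```

```bash
python3 -c "
from h import *
print(env.get_obs()['qpos'],goto(.479,-.2972,.207,97))
c=env.read_camera('top');s=env.read_camera('scene')
a=s['img'][130:350,80:400];b=c['img'][130:350,150:470]
cv2.imwrite('pics/chk5.png',cv2.resize(np.hstack([a,b]),None,fx=1.24,fy=1.24,interpolation=2)[:,:,::-1])"
```

```text
[ -8.52292801  10.85109537  41.45796216 108.6133281   -7.95561473
  63.61706789  42.66051905] (array([-1.89,  2.31,  8.72]), np.float64(-0.3))
```

View pics/chk5.png

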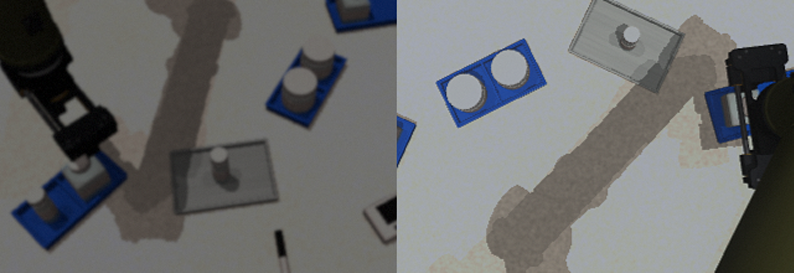

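The middle tray now holds two upright jars at (465,95) and (510,70), and the vial is upright on the steel. I'll correct the lateral offset over the right bottle, then descend.

servo_tool(plan=[{"xyz": [-1, 1.2, 0], "twist": [0, 0, 0], "jaw": 0}, {"xyz": [-1.9, 2.3, 0], "twist": [0, 0, -0.3], "jaw": 0}, {"xyz": [-1.9, 2.3, 1], "twist": [0, 0, -0.3], "jaw": 0}, {"xyz": [-1.9, 2.3, 2], "twist": [0, 0, -0.3], "jaw": 0}, {"xyz": [-1.9, 2.3, 2], "twist": [0, 0, -0.3], "jaw": 0}])

```text
time_s: 15.67
tool_pos: [0.4814, -0.2935, 0.2729]
tool_rot: [-179.7, -0.2, 97.4]
force: [-0.3, 0.3, -0.8]
grip_width: 0.0867
grasp_force: 0.0
```

```bash
python3 -c "
from h import *
print(env.get_obs()['qpos'],goto(.479,-.2972,.207,97))"
```

```text
[ -6.26339296  16.63862862  40.49599976 105.66441937 -12.06873511
  62.36470814  46.16516644] (array([-0.36, -0.26,  6.59]), np.float64(0.4))
```

servo_tool(plan=[{"xyz": [-0.35, -0.25, 1], "twist": [0, 0, 0.3], "jaw": 0}, {"xyz": [-0.35, -0.25, 2.5], "twist": [0, 0, 0.3], "jaw": 0}, {"xyz": [-0.35, -0.25, 4], "twist": [0, 0, 0.3], "jaw": 0}, {"xyz": [-0.35, -0.25, 5.3], "twist": [0, 0, 0.3], "jaw": 0}, {"xyz": [-0.35, -0.25, 6.2], "twist": [0, 0, 0.3], "jaw": 0}, {"xyz": [-0.35, -0.25, 6.6], "twist": [0, 0, 0.3], "jaw": 0}, {"xyz": [-0.35, -0.25, 6.6], "twist": [0, 0, 0.3], "jaw": 0}, {"xyz": [-0.35, -0.25, 6.6], "twist": [0, 0, 0.3], "jaw": 0.1}, {"xyz": [-0.35, -0.25, 6.6], "twist": [0, 0, 0.3], "jaw": 0.2}, {"xyz": [-0.35, -0.25, 6.6], "twist": [0, 0, 0.3], "jaw": 0.3}])

```text
time_s: 16.5
tool_pos: [0.4806, -0.2992, 0.2106]
tool_rot: [179.9, 0.0, 97.0]
force: [-0.2, 0.2, -0.6]
grip_width: 0.0743
grasp_force: 0.0
```

servo_tool(plan=[{"xyz": [0, 0, 0], "twist": [0, 0, 0], "jaw": 0.4}, {"xyz": [0, 0, 0], "twist": [0, 0, 0], "jaw": 0.5}, {"xyz": [0, 0, 0], "twist": [0, 0, 0], "jaw": 0.55}, {"xyz": [0, 0, 0], "twist": [0, 0, 0], "jaw": 0.55}, {"xyz": [0, 0, 0], "twist": [0, 0, 0], "jaw": 0.55}, {"xyz": [0, 0, 0], "twist": [0, 0, 0], "jaw": 0.55}])

```text
time_s: 17.0
tool_pos: [0.4804, -0.299, 0.21]
tool_rot: [180.0, -0.0, 97.0]
force: [-0.2, -0.2, 1.7]
grip_width: 0.054
grasp_force: 19.9
```

```bash
python3 -c "
from h import *
o=env.get_obs();print(o['tool_pos'],o['tool_rot'],o['qpos'])"
```

```text
[ 0.4803547  -0.29899774  0.21002089] [ 1.79979036e+02 -2.60281103e-03  9.70332169e+01] [ -3.72474414  21.73996248  38.82661472 108.26642876 -16.3705471
  55.57516269  49.5137708 ]
```

servo_tool(plan=[{"xyz": [0, 0, -0.4], "twist": [0, 0, 0], "jaw": 0.55}, {"xyz": [0, 0, -1.2], "twist": [0, 0, 0], "jaw": 0.55}, {"xyz": [0, 0, -2.5], "twist": [0, 0, 0], "jaw": 0.55}, {"xyz": [0, 0, -4.5], "twist": [0, 0, 0], "jaw": 0.55}, {"xyz": [0, 0, -6.5], "twist": [0, 0, 0], "jaw": 0.55}, {"xyz": [0, 0, -8.5], "twist": [0, 0, 0], "jaw": 0.55}, {"xyz": [0, 0, -9.8], "twist": [0, 0, 0], "jaw": 0.55}, {"xyz": [0, 0, -10.5], "twist": [0, 0, 0], "jaw": 0.55}])

```text
time_s: 17.67
tool_pos: [0.4806, -0.2995, 0.3175]
tool_rot: [179.8, 0.1, 97.0]
force: [0.7, -0.9, -0.4]
grip_width: 0.0542
grasp_force: 19.9
```

servo_tool(plan=[{"xyz": [0.8, 0.1, 0], "twist": [0, 0, 0.5], "jaw": 0.55}, {"xyz": [2.4, 0.4, 0], "twist": [0, 0, 1], "jaw": 0.55}, {"xyz": [5, 0.8, 0], "twist": [0, 0, 2], "jaw": 0.55}, {"xyz": [8, 1.3, 0], "twist": [0, 0, 3], "jaw": 0.55}, {"xyz": [11, 1.8, 0], "twist": [0, 0, 4.5], "jaw": 0.55}, {"xyz": [14, 2.3, 0], "twist": [0, 0, 6], "jaw": 0.55}, {"xyz": [17, 2.8, 0], "twist": [0, 0, 7.5], "jaw": 0.55}, {"xyz": [20, 3.3, 0], "twist": [0, 0, 9], "jaw": 0.55}, {"xyz": [23, 3.8, 0], "twist": [0, 0, 10.5], "jaw": 0.55}, {"xyz": [26, 4.3, 0], "twist": [0, 0, 12], "jaw": 0.55}])

```text
time_s: 18.5
tool_pos: [0.4906, -0.0342, 0.3147]
tool_rot: [-180.0, -0.0, 84.9]
force: [1.6, -0.7, -0.9]
grip_width: 0.0543
grasp_force: 19.9
```

```bash
python3 -c "
from h import *
o=env.get_obs();print(o['tool_pos'],o['tool_rot'],o['qpos'])
print(goto(.463,.374,.315,66.7))"
```

```text
[ 0.49062117 -0.03424207  0.31467522] [-1.79980236e+02 -1.09617447e-02  8.49472985e+01] [-29.27576249   2.58217926  31.14953617 112.68145575  -1.48510856
  65.13473339  -2.57965711]
(array([ 4.042e+01, -6.350e+00, -2.000e-02]), np.float64(18.2))
```

servo_tool(plan=[{"xyz": [3, -0.3, 0], "twist": [0, 0, 1.4], "jaw": 0.55}, {"xyz": [6, -0.7, 0], "twist": [0, 0, 2.8], "jaw": 0.55}, {"xyz": [9, -1.1, 0], "twist": [0, 0, 4.2], "jaw": 0.55}, {"xyz": [12, -1.5, 0], "twist": [0, 0, 5.6], "jaw": 0.55}, {"xyz": [15, -2, 0], "twist": [0, 0, 7], "jaw": 0.55}, {"xyz": [18, -2.5, 0], "twist": [0, 0, 8.4], "jaw": 0.55}, {"xyz": [21, -3, 0], "twist": [0, 0, 9.8], "jaw": 0.55}, {"xyz": [24, -3.6, 0], "twist": [0, 0, 11.2], "jaw": 0.55}, {"xyz": [27, -4.2, 0], "twist": [0, 0, 12.6], "jaw": 0.55}, {"xyz": [30, -4.8, 0], "twist": [0, 0, 14], "jaw": 0.55}])

```text
time_s: 19.33
tool_pos: [0.4687, 0.2686, 0.3145]
tool_rot: [-180.0, 0.0, 71.0]
force: [0.2, -0.3, -0.9]
grip_width: 0.0537
grasp_force: 19.9
```

```bash
python3 -c "
from h import *
print(goto(.463,.374,.315,66.7))"
```

```text
(array([ 9.78, -3.98, -0.06]), np.float64(4.3))
```

servo_tool(plan=[{"xyz": [2.8, -1.1, 0], "twist": [0, 0, 1.3], "jaw": 0.55}, {"xyz": [5.4, -2.2, 0], "twist": [0, 0, 2.6], "jaw": 0.55}, {"xyz": [7.6, -3.1, 0], "twist": [0, 0, 3.6], "jaw": 0.55}, {"xyz": [9.1, -3.7, 0], "twist": [0, 0, 4.2], "jaw": 0.55}, {"xyz": [9.8, -4, 0], "twist": [0, 0, 4.3], "jaw": 0.55}, {"xyz": [9.8, -4, 1], "twist": [0, 0, 4.3], "jaw": 0.55}, {"xyz": [9.8, -4, 3], "twist": [0, 0, 4.3], "jaw": 0.55}, {"xyz": [9.8, -4, 5], "twist": [0, 0, 4.3], "jaw": 0.55}, {"xyz": [9.8, -4, 6.5], "twist": [0, 0, 4.3], "jaw": 0.55}, {"xyz": [9.8, -4, 7.3], "twist": [0, 0, 4.3], "jaw": 0.55}])

```text
time_s: 20.17
tool_pos: [0.463, 0.3703, 0.2387]
tool_rot: [-179.9, 0.3, 66.6]
force: [-1.0, -0.3, -0.5]
grip_width: 0.054
grasp_force: 19.9
```

```bash
python3 -c "
from h import *
c=env.read_camera('top');s=env.read_camera('scene')
print(goto(.463,.374,.210,66.7))
for k,r in trays(c)[0]: print(np.round(r[0]),np.round(r[1]),round(r[2],1))
a=s['img'][80:180,310:440];b=c['img'][180:280,60:190]
cv2.imwrite('pics/chk6.png',cv2.resize(np.hstack([a,b]),None,fx=3,fy=3,interpolation=2)[:,:,::-1])"
```

```text
(array([ 0.28, -0.12,  2.97]), np.float64(-0.1))
[441. 322.] [130.  87.] 66.7
[ 487. -332.] [ 88. 168.] 14.4
[526. 119.] [ 87. 167.] 26.7
[704. 571.] [325.  82.] 3.9
```

View pics/chk6.png

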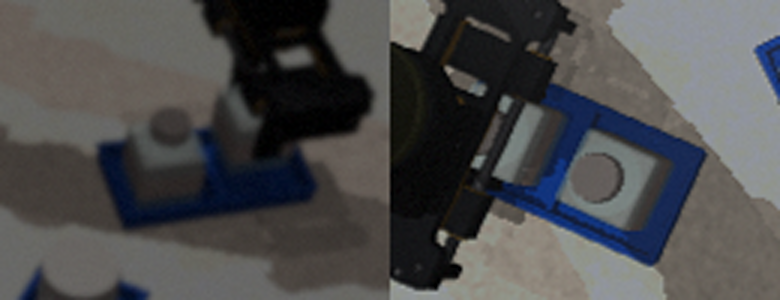

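The bottle hangs square over the left tray's free cell at about (530,140), clear of the cross wall. I'll lower it.

servo_tool(plan=[{"xyz": [0.25, -0.1, 0.5], "twist": [0, 0, 0], "jaw": 0.55}, {"xyz": [0.25, -0.1, 1.1], "twist": [0, 0, 0], "jaw": 0.55}, {"xyz": [0.25, -0.1, 1.7], "twist": [0, 0, 0], "jaw": 0.55}, {"xyz": [0.25, -0.1, 2.2], "twist": [0, 0, 0], "jaw": 0.55}, {"xyz": [0.25, -0.1, 2.5], "twist": [0, 0, 0], "jaw": 0.55}, {"xyz": [0.25, -0.1, 2.7], "twist": [0, 0, 0], "jaw": 0.55}, {"xyz": [0.25, -0.1, 2.8], "twist": [0, 0, 0], "jaw": 0.55}, {"xyz": [0.25, -0.1, 2.8], "twist": [0, 0, 0], "jaw": 0.55}, {"xyz": [0.25, -0.1, 2.8], "twist": [0, 0, 0], "jaw": 0.55}])

```text
time_s: 21.02
tool_pos: [0.4635, 0.3758, 0.214]
tool_rot: [180.0, -0.0, 66.7]
force: [0.9, -0.1, -1.9]
grip_width: 0.0539
grasp_force: 19.9
```

```bash
python3 -c "
from h import *
print(env.get_obs()['force'],goto(.463,.374,.210,66.7))"
```

```text
[ 0.90390812 -0.11629481 -1.85970152] (array([-0.18,  0.03,  0.4 ]), np.float64(0.0))
```

servo_tool(plan=[{"xyz": [-0.1, 0, 0.1], "twist": [0, 0, 0], "jaw": 0.55}, {"xyz": [-0.1, 0, 0.2], "twist": [0, 0, 0], "jaw": 0.55}, {"xyz": [-0.1, 0, 0.3], "twist": [0, 0, 0], "jaw": 0.55}, {"xyz": [-0.1, 0, 0.36], "twist": [0, 0, 0], "jaw": 0.55}, {"xyz": [-0.1, 0, 0.4], "twist": [0, 0, 0], "jaw": 0.55}, {"xyz": [-0.1, 0, 0.4], "twist": [0, 0, 0], "jaw": 0.55}])

```text
time_s: 21.52
tool_pos: [0.463, 0.3748, 0.21]
tool_rot: [-180.0, 0.0, 66.7]
force: [-0.5, -0.7, 1.8]
grip_width: 0.054
grasp_force: 19.9
```

servo_tool(plan=[{"xyz": [0, 0, 0], "twist": [0, 0, 0], "jaw": 0.33}, {"xyz": [0, 0, 0], "twist": [0, 0, 0], "jaw": 0.25}, {"xyz": [0, 0, 0], "twist": [0, 0, 0], "jaw": 0.1}, {"xyz": [0, 0, 0], "twist": [0, 0, 0], "jaw": 0}, {"xyz": [0, 0, 0], "twist": [0, 0, 0], "jaw": 0}, {"xyz": [0, 0, -1], "twist": [0, 0, 0], "jaw": 0}, {"xyz": [0, 0, -3], "twist": [0, 0, 0], "jaw": 0}, {"xyz": [0, 0, -6], "twist": [0, 0, 0], "jaw": 0}, {"xyz": [0, 0, -9], "twist": [0, 0, 0], "jaw": 0}, {"xyz": [0, 0, -10], "twist": [0, 0, 0], "jaw": 0}])

```text
time_s: 22.35
tool_pos: [0.4643, 0.3755, 0.3154]
tool_rot: [179.8, -0.4, 66.7]
force: [0.4, 0.6, 1.2]
grip_width: 0.0869
grasp_force: 0.0
```

```bash
python3 -c "
from h import *
o=env.get_obs();print(o['tool_pos'],o['tool_rot'],o['qpos'])
print(goto(.594,-.112,.315,104.4))"
```

```text
[0.46425488 0.37551969 0.31540355] [179.8236695   -0.42170053  66.70930057] [-53.38599835  15.22186395  13.92252441  98.15537512  -3.98112835
  66.64363255 -61.67375045]
(array([-39.65,  31.19,  -0.16]), np.float64(-37.7))
```

servo_tool(plan=[{"xyz": [-1.5, 1.2, 0], "twist": [0, 0, -1.5], "jaw": 0}, {"xyz": [-4, 3.1, 0], "twist": [0, 0, -4], "jaw": 0}, {"xyz": [-7, 5.5, 0], "twist": [0, 0, -7], "jaw": 0}, {"xyz": [-10, 7.9, 0], "twist": [0, 0, -10], "jaw": 0}, {"xyz": [-13, 10.2, 0], "twist": [0, 0, -13], "jaw": 0}, {"xyz": [-16, 12.6, 0], "twist": [0, 0, -16], "jaw": 0}, {"xyz": [-19, 15, 0], "twist": [0, 0, -19], "jaw": 0}, {"xyz": [-22, 17.3, 0], "twist": [0, 0, -22], "jaw": 0}, {"xyz": [-25, 19.7, 0], "twist": [0, 0, -25], "jaw": 0}, {"xyz": [-28, 22, 0], "twist": [0, 0, -28], "jaw": 0}])

```text
time_s: 23.18
tool_pos: [0.5546, 0.0287, 0.3103]
tool_rot: [179.9, -0.0, 94.9]
force: [0.3, -0.2, 0.2]
grip_width: 0.087
grasp_force: 0.0
```

```bash
python3 -c "
from h import *
print(goto(.594,-.112,.315,104.4))"
```

```text
(array([-14.36,   2.73,  -0.48]), np.float64(-9.5))
```

servo_tool(plan=[{"xyz": [-3, 0.6, 0], "twist": [0, 0, -2], "jaw": 0}, {"xyz": [-6, 1.1, 0], "twist": [0, 0, -4], "jaw": 0}, {"xyz": [-9, 1.7, 0], "twist": [0, 0, -6], "jaw": 0}, {"xyz": [-12, 2.3, 0], "twist": [0, 0, -8], "jaw": 0}, {"xyz": [-13.7, 2.6, 0], "twist": [0, 0, -9], "jaw": 0}, {"xyz": [-14.4, 2.7, 0], "twist": [0, 0, -9.5], "jaw": 0}, {"xyz": [-14.4, 2.7, 0], "twist": [0, 0, -9.5], "jaw": 0}, {"xyz": [-14.4, 2.7, 0], "twist": [0, 0, -9.5], "jaw": 0}])

```text
time_s: 23.85
tool_pos: [0.5932, -0.1096, 0.3096]
tool_rot: [-180.0, -0.1, 104.2]
force: [-0.2, 0.3, 0.3]
grip_width: 0.0868
grasp_force: 0.0
```

```bash
python3 -c "
from h import *
print(goto(.594,-.112,.213,104.4))
c=env.read_camera('top');s=env.read_camera('scene')
a=s['img'][80:330,80:420];b=c['img'][130:280,60:264]
b=cv2.resize(b,(340,250))
cv2.imwrite('pics/chk7.png',cv2.resize(np.hstack([a,b]),None,fx=1.17,fy=1.17,interpolation=2)[:,:,::-1])"
```

```text
(array([-0.26,  0.03,  9.66]), np.float64(-0.2))
```

View pics/chk7.png

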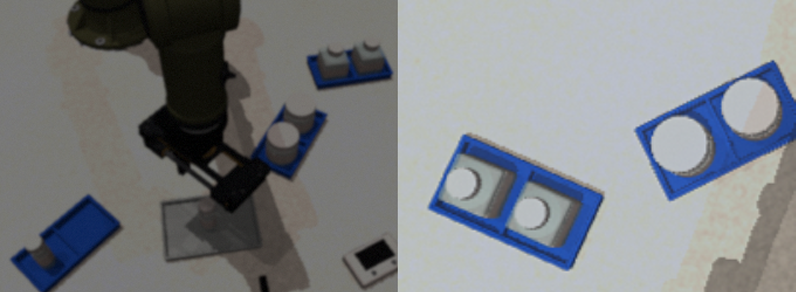

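The left tray holds two bottles at (462,185) and (530,212), and the middle tray holds two jars, all upright in their cells. The gripper is over the vial at (207,210).

servo_tool(plan=[{"xyz": [-0.25, 0, 2], "twist": [0, 0, 0], "jaw": 0}, {"xyz": [-0.25, 0, 4.5], "twist": [0, 0, 0], "jaw": 0}, {"xyz": [-0.25, 0, 6.8], "twist": [0, 0, 0], "jaw": 0.1}, {"xyz": [-0.25, 0, 8.5], "twist": [0, 0, 0], "jaw": 0.1}, {"xyz": [-0.25, 0, 9.4], "twist": [0, 0, 0], "jaw": 0.2}, {"xyz": [-0.25, 0, 9.6], "twist": [0, 0, 0], "jaw": 0.3}, {"xyz": [-0.25, 0, 9.6], "twist": [0, 0, 0], "jaw": 0.4}, {"xyz": [-0.25, 0, 9.6], "twist": [0, 0, 0], "jaw": 0.55}, {"xyz": [-0.25, 0, 9.6], "twist": [0, 0, 0], "jaw": 0.65}, {"xyz": [-0.25, 0, 9.6], "twist": [0, 0, 0], "jaw": 0.75}], newtons=12)

```text
time_s: 24.78
tool_pos: [0.5944, -0.1131, 0.2151]
tool_rot: [179.9, 0.0, 104.2]
force: [0.4, -0.1, 0.2]
grip_width: 0.0461
grasp_force: 0.0
```

servo_tool(plan=[{"xyz": [0, 0, 0], "twist": [0, 0, 0], "jaw": 0.85}, {"xyz": [0, 0, 0], "twist": [0, 0, 0], "jaw": 0.85}, {"xyz": [0, 0, 0], "twist": [0, 0, 0], "jaw": 0.85}, {"xyz": [0, 0, 0], "twist": [0, 0, 0], "jaw": 0.85}, {"xyz": [0, 0, 0], "twist": [0, 0, 0], "jaw": 0.85}, {"xyz": [0, 0, 0], "twist": [0, 0, 0], "jaw": 0.85}, {"xyz": [0, 0, 0], "twist": [0, 0, 0], "jaw": 0.85}])

```text
time_s: 25.37
tool_pos: [0.594, -0.1131, 0.214]
tool_rot: [180.0, 0.0, 104.2]
force: [-0.0, 0.3, 1.2]
grip_width: 0.0282
grasp_force: 11.9
```

```bash
python3 -c "
from h import *
o=env.get_obs();print(o['tool_pos'],o['tool_rot'],o['qpos'])
print(goto(.478,-.295,.315,104.4))"
```

```text
[ 0.59402351 -0.11308929  0.21404327] [1.79970383e+02 5.57615434e-03 1.04222611e+02] [-13.57487178  23.66611811  26.52191431 102.18535811 -12.35138772
  56.98857838  32.01018766]
(array([-14.78, -15.71, -10.1 ]), np.float64(-0.2))
```

servo_tool(plan=[{"xyz": [0, 0, -0.5], "twist": [0, 0, 0], "jaw": 0.85}, {"xyz": [0, 0, -1.5], "twist": [0, 0, 0], "jaw": 0.85}, {"xyz": [0, 0, -3], "twist": [0, 0, 0], "jaw": 0.85}, {"xyz": [0, 0, -5], "twist": [0, 0, 0], "jaw": 0.85}, {"xyz": [0, 0, -7], "twist": [0, 0, 0], "jaw": 0.85}, {"xyz": [0, 0, -8.4], "twist": [0, 0, 0], "jaw": 0.85}, {"xyz": [0, 0, -9], "twist": [0, 0, 0], "jaw": 0.85}, {"xyz": [0, 0, -9], "twist": [0, 0, 0], "jaw": 0.85}])

```text
time_s: 26.03
tool_pos: [0.5944, -0.1133, 0.3059]
tool_rot: [179.8, 0.1, 104.2]
force: [0.4, -0.6, 0.1]
grip_width: 0.028
grasp_force: 11.9
```

servo_tool(plan=[{"xyz": [-0.8, -0.9, 0], "twist": [0, 0, 0], "jaw": 0.85}, {"xyz": [-2.3, -2.4, 0], "twist": [0, 0, 0], "jaw": 0.85}, {"xyz": [-4.3, -4.6, 0], "twist": [0, 0, 0], "jaw": 0.85}, {"xyz": [-6.4, -6.8, 0], "twist": [0, 0, 0], "jaw": 0.85}, {"xyz": [-8.5, -9, 0], "twist": [0, 0, 0], "jaw": 0.85}, {"xyz": [-10.5, -11.2, 0], "twist": [0, 0, 0], "jaw": 0.85}, {"xyz": [-12.4, -13.2, 0], "twist": [0, 0, 0], "jaw": 0.85}, {"xyz": [-13.9, -14.8, 0], "twist": [0, 0, 0], "jaw": 0.85}, {"xyz": [-14.7, -15.6, 0], "twist": [0, 0, 0], "jaw": 0.85}, {"xyz": [-14.8, -15.7, 0], "twist": [0, 0, 0], "jaw": 0.85}])

```text
time_s: 26.87
tool_pos: [0.4755, -0.2978, 0.3029]
tool_rot: [-179.9, -0.0, 103.9]
force: [0.2, 0.4, 0.6]
grip_width: 0.0275
grasp_force: 11.9
```

```bash
python3 -c "
from h import *
o=env.get_obs();print(o['tool_pos'],o['tool_rot'],o['qpos'])
print(goto(.478,-.295,.215,104.4))"
```

```text
[ 0.47548942 -0.29778104  0.30285723] [-1.79874358e+02 -1.47397863e-02  1.03927321e+02] [ -1.4303421   13.22503905  34.97590082 104.3449287   -8.22444474
  65.08007873  50.25073794]
(array([0.21, 0.33, 8.79]), np.float64(-0.5))
```

servo_tool(plan=[{"xyz": [0, 0.1, 1], "twist": [0, 0, 0], "jaw": 0.85}, {"xyz": [0.1, 0.1, 2.8], "twist": [0, 0, 0], "jaw": 0.85}, {"xyz": [0.1, 0.1, 4.8], "twist": [0, 0, 0], "jaw": 0.85}, {"xyz": [0.1, 0.1, 6.4], "twist": [0, 0, 0], "jaw": 0.85}, {"xyz": [0.1, 0.1, 7.4], "twist": [0, 0, 0], "jaw": 0.85}, {"xyz": [0.1, 0.1, 8], "twist": [0, 0, 0], "jaw": 0.85}, {"xyz": [0.1, 0.1, 8.2], "twist": [0, 0, 0], "jaw": 0.85}, {"xyz": [0.1, 0.1, 8.3], "twist": [0, 0, 0], "jaw": 0.85}, {"xyz": [0.1, 0.1, 8.3], "twist": [0, 0, 0], "jaw": 0.85}])

```text
time_s: 27.62
tool_pos: [0.4793, -0.2938, 0.2212]
tool_rot: [180.0, 0.0, 104.3]
force: [-0.0, 0.3, -0.3]
grip_width: 0.0278
grasp_force: 11.9
```

```bash
python3 -c "
from h import *
print(env.get_obs()['force'],goto(.478,-.295,.215,104.4))"
```

```text
[-0.02463498  0.3352378  -0.33558083] (array([-0.09, -0.15,  0.62]), np.float64(-0.1))
```

servo_tool(plan=[{"xyz": [0, -0.1, 0.2], "twist": [0, 0, 0], "jaw": 0.85}, {"xyz": [0, -0.1, 0.35], "twist": [0, 0, 0], "jaw": 0.85}, {"xyz": [0, -0.1, 0.5], "twist": [0, 0, 0], "jaw": 0.85}, {"xyz": [0, -0.1, 0.58], "twist": [0, 0, 0], "jaw": 0.85}, {"xyz": [0, -0.1, 0.62], "twist": [0, 0, 0], "jaw": 0.85}, {"xyz": [0, -0.1, 0.62], "twist": [0, 0, 0], "jaw": 0.85}, {"xyz": [0, -0.1, 0.62], "twist": [0, 0, 0], "jaw": 0.85}])

```text
time_s: 28.2
tool_pos: [0.4779, -0.2942, 0.215]
tool_rot: [180.0, 0.0, 104.2]
force: [-1.1, 0.4, 4.1]
grip_width: 0.028
grasp_force: 11.9
```

servo_tool(plan=[{"xyz": [0, 0, 0], "twist": [0, 0, 0], "jaw": 0.65}, {"xyz": [0, 0, 0], "twist": [0, 0, 0], "jaw": 0.6}, {"xyz": [0, 0, 0], "twist": [0, 0, 0], "jaw": 0.5}, {"xyz": [0, 0, 0], "twist": [0, 0, 0], "jaw": 0.4}, {"xyz": [0, 0, 0], "twist": [0, 0, 0], "jaw": 0.3}, {"xyz": [0, 0, -1], "twist": [0, 0, 0], "jaw": 0.2}, {"xyz": [0, 0, -3], "twist": [0, 0, 0], "jaw": 0.1}, {"xyz": [0, 0, -6], "twist": [0, 0, 0], "jaw": 0}, {"xyz": [0, 0, -9], "twist": [0, 0, 0], "jaw": 0}, {"xyz": [0, 0, -10], "twist": [0, 0, 0], "jaw": 0}])

```text
time_s: 29.03
tool_pos: [0.4787, -0.2953, 0.3196]
tool_rot: [179.7, 0.2, 104.2]
force: [-0.0, -0.3, 0.2]
grip_width: 0.0799
grasp_force: 0.0
```

servo_tool(plan=[{"xyz": [1, 1, -0.5], "twist": [0, 0, 0], "jaw": 0}, {"xyz": [3, 3, -1], "twist": [0, 0, 0], "jaw": 0}, {"xyz": [5, 5, -1], "twist": [0, 0, 0], "jaw": 0}, {"xyz": [7.5, 7.5, -1], "twist": [0, 0, 0], "jaw": 0}, {"xyz": [10, 10, -1], "twist": [0, 0, 0], "jaw": 0}, {"xyz": [12.5, 12.5, -1], "twist": [0, 0, 0], "jaw": 0}, {"xyz": [15, 14.5, -1], "twist": [0, 0, 0], "jaw": 0}, {"xyz": [16, 15.5, -1], "twist": [0, 0, 0], "jaw": 0}, {"xyz": [16, 15.5, -1], "twist": [0, 0, 0], "jaw": 0}, {"xyz": [16, 15.5, -1], "twist": [0, 0, 0], "jaw": 0}])

```text
time_s: 29.87
tool_pos: [0.5887, -0.1009, 0.3245]
tool_rot: [-179.9, 0.0, 104.3]
force: [-0.3, -1.5, 0.5]
grip_width: 0.0872
grasp_force: 0.0
```

```bash
python3 -c "
from h import *
c=env.read_camera('top');s=env.read_camera('scene')
a=s['img'][90:340,80:420];b=c['img'][130:280,60:500]
b=cv2.resize(b,(440,250))
cv2.imwrite('pics/chk8.png',np.hstack([a,b])[:,:,::-1])"
```

```text
(no output)
```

View pics/chk8.png

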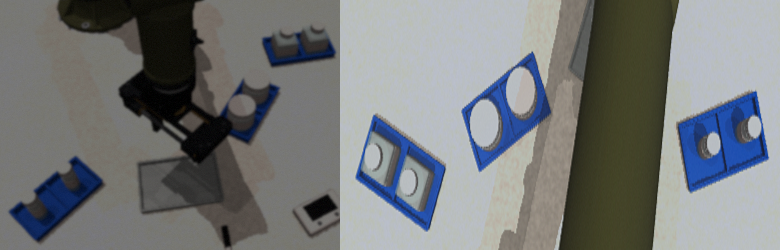

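The three trays hold two bottles (375,157)/(408,182), two jars (485,125)/(522,92) and two vials (710,145)/(748,128). All are upright, and the steel tray is empty.

```bash
python3 -c "
from cell import env
print(env.sign_off())"
```

```text
the job is handed in; nothing more can be done
None
```

I've handed the job in: the left tray now holds two bottles, the middle two jars and the right two vials, all upright in their cells, the steel tray is empty, and it took about 30 s.

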